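Load the centrifuge rotor in balance

TASK

Load the open centrifuge so that its rotor is balanced: stand the two blue-capped bottles, upright and right down on the bucket floor, in two buckets that face each other across the rotor's hub, and the two orange-capped bottles in the other two buckets. Lower each bottle in gently, never let one drop, and leave the green-capped bottle and the brown jar standing where they are in the tray.

Things in the scene. Friction and masses are not known exactly. Their poses are not given: they have to be found in the camera images.
- blue_1: white plastic bottle with a blue ribbed screw cap, loose, upright in the tray. Body 46 mm diameter up to 59 mm, shoulder, cap 40 mm diameter from 71 to 95 mm (top); 140 g. Origin: centre of its underside, z up its length; round, yaw means nothing. One of the two blue-capped bottles, equal in weight and interchangeable.
- blue_2: white plastic bottle with a blue ribbed screw cap, loose, upright in the tray. Body 46 mm diameter up to 59 mm, shoulder, cap 40 mm diameter from 71 to 95 mm (top); 140 g. Origin: centre of its underside, z up its length; round, yaw means nothing. One of the two blue-capped bottles, equal in weight and interchangeable.
- orange_1: white plastic bottle with an orange ribbed screw cap, loose, upright in the tray. Body 46 mm diameter up to 59 mm, shoulder, cap 40 mm diameter from 71 to 95 mm (top); 110 g. Origin: centre of its underside, z up its length; round, yaw means nothing. One of the two orange-capped bottles, equal in weight and interchangeable.
- orange_2: white plastic bottle with an orange ribbed screw cap, loose, upright in the tray. Body 46 mm diameter up to 59 mm, shoulder, cap 40 mm diameter from 71 to 95 mm (top); 110 g. Origin: centre of its underside, z up its length; round, yaw means nothing. One of the two orange-capped bottles, equal in weight and interchangeable.
- green_odd: white plastic bottle with a green ribbed screw cap, loose, upright in the tray. Body 46 mm diameter up to 59 mm, shoulder, cap 40 mm diameter from 71 to 95 mm (top); 120 g. Origin: centre of its underside, z up its length; round, yaw means nothing. Bystander: it has no partner of equal weight and is not loaded.
- brown_jar: bystander: squat brown jar, black cap, paper label, 50 mm diameter, 70 mm tall, 130 g, loose. Origin: centre of its underside, z up. It and the five bottles stand in two rows of three (126 mm between rows, 105 mm within), shuffled, in a fixed aluminium tray 240 x 335 mm, rim 20 mm high, floor 4 mm above the bench.
- bucket_1: rotor bucket, 1 black dot on the tab at its outer side: steel cup, inside 76 mm across at the mouth, tapering to 60 mm at its flat floor, 60 mm deep, rim 87 mm outside. Origin: centre of the inner floor, 143 mm above the bench; z up, x away from the rotor's axis. Mouth 203 mm above the bench. The four hang 90 degrees apart, centres 100 mm from the rotor's axis: the facing bucket is 200 mm away, neighbours 141 mm.
- bucket_2: rotor bucket, 2 black dots on the tab at its outer side: steel cup, inside 76 mm across at the mouth, tapering to 60 mm at its flat floor, 60 mm deep, rim 87 mm outside. Origin: centre of the inner floor, 143 mm above the bench; z up, x away from the rotor's axis. The rotor starts at any angle and turns stiffly (0.3 N m) if pushed; its hub rises to 203 mm.
- bucket_3: rotor bucket, 3 black dots on the tab at its outer side: steel cup, inside 76 mm across at the mouth, tapering to 60 mm at its flat floor, 60 mm deep, rim 87 mm outside. Origin: centre of the inner floor, 143 mm above the bench; z up, x away from the rotor's axis. The rotor sits in a round well 330 mm across in the centrifuge's flat top, 200 mm above the bench, 380 mm wide (x), 520 mm deep (y).
- bucket_4: rotor bucket, 4 black dots on the tab at its outer side: steel cup, inside 76 mm across at the mouth, tapering to 60 mm at its flat floor, 60 mm deep, rim 87 mm outside. Origin: centre of the inner floor, 143 mm above the bench; z up, x away from the rotor's axis. The centrifuge's front faces the tray; its open lid stands along the opposite side, 200 mm beyond the rotor's axis, up to 590 mm high.
Not all that is in view belongs to the job. Leave any pink or purple look-alike of the orange_2 alone.

How it is judged:
At the end, for the whole second after the job is handed in: Blue and orange bottles each in a bucket: underside centre within 12 mm of its floor centre, tilt under 0.12 rad, speed under 0.02 m/s. The blue two over 170 mm apart (opposite), the orange two likewise. Green-capped bottle and brown jar within 30 mm of their start ((distance between blue_1 and bucket_1 below 0.012 m or distance between blue_1 and bucket_2 below 0.012 m or distance between blue_1 and bucket_3 below 0.012 m or distance between blue_1 and bucket_4 below 0.012 m) and (distance between blue_2 and bucket_1 below 0.012 m or distance between blue_2 and bucket_2 below 0.012 m or distance between blue_2 and bucket_3 below 0.012 m or distance between blue_2 and bucket_4 below 0.012 m) and (distance between orange_1 and bucket_1 below 0.012 m or distance between orange_1 and bucket_2 below 0.012 m or distance between orange_1 and bucket_3 below 0.012 m or distance between orange_1 and bucket_4 below 0.012 m) and (distance between orange_2 and bucket_1 below 0.012 m or distance between orange_2 and bucket_2 below 0.012 m or distance between orange_2 and bucket_3 below 0.012 m or distance between orange_2 and bucket_4 below 0.012 m) and angle between each of blue_1, blue_2, orange_1, orange_2's own z axis and vertical below 0.12 rad and linear speed of each of blue_1, blue_2, orange_1, orange_2 below 0.02 m/s and horizontal distance between blue_1 and blue_2 above 0.17 m and horizontal distance between orange_1 and orange_2 above 0.17 m and distance of each of green_odd, brown_jar from where it was at the start of the episode below 0.03 m); the robot touches nothing.
It fails at once if a blue- or orange-capped bottle is dropped or knocked (not held by the fingers and faster than 0.8 m/s, a free fall of about 33 mm) ((linear speed of blue_1 above 0.8 m/s and contact force between the fingers and blue_1 below 0.3 N) or (linear speed of blue_2 above 0.8 m/s and contact force between the fingers and blue_2 below 0.3 N) or (linear speed of orange_1 above 0.8 m/s and contact force between the fingers and orange_1 below 0.3 N) or (linear speed of orange_2 above 0.8 m/s and contact force between the fingers and orange_2 below 0.3 N)).
It fails at once if the green-capped bottle or the brown jar is moved more than 30 mm (distance of any of green_odd, brown_jar from where it was at the start of the episode above 0.03 m).
It also fails if it takes over 128 s, if anything falls off the work surface, if the arm or the gripper's body presses on something with over 40 N, if the wrist force passes 120 N, or if a joint passes its speed limit or range.

ROBOT

A 6-joint arm with a two-finger parallel gripper is mounted at the origin on the work surface. World frame = base frame: x ahead of the robot, y to its left, z up, the work surface at z = 0. Lengths are in m, angles in rad, forces in N, time in s.
With the tool pointing down it reaches from about 0.275 to 0.75 m from the base axis. Payload 10.2 kg.
Tool frame: the origin (TCP) lies midway between the tips of the shut fingers; the grasp point (between the pads) lies 19 mm behind it; z points along the fingers, x is the direction in which the jaws open and shut, and the axes are right-handed (so a half turn about z gives the same grasp; the last joint's range is limited). The gripper opens to 85 mm and grips with 20 to 120 N. Pads are 22 mm wide; open, the fingers measure 114 mm over their backs; the gripper's body (76 mm by 85 mm) begins 54 mm behind the grasp point. The pads swing forward as they close: fully open they stand 13 mm farther back than shut.
Start: joints at [0.889, 0.313, 1.498, -0, 1.331, -0.223], TCP at [0.233, 0.471, 0.231] pointing down, gripper open.
Joint ranges: [-2.94, 2.94], [-0.97, 2.17], [0.19, 2.56], [-1.23, 4.37], [0.02, 3.11], [-2.88, 2.88]. Speed limits (rad/s): [2.39, 2.39, 3.01, 3.14, 3.14, 3.14].

INTERFACE

Orientations are given as a unit quaternion [x, y, z, w].
In Python, from station import r, snapshot, camera_info, job gives the robot as it stands.
- The arm moves only by the shell command python3 -m handwheel 'ROWS' [FORCE]. ROWS is JSON, a list that holds one entry, the list of rows, each a list of 5 numbers: the opening, from 0 (shut) to 1 (fully open), then the shift along the tool's x, y, z normalised to -1 to 1, where 1 is 400 mm, then the turn about the tool's z normalised to -1 to 1, where 1 is 2 pi rad. A call has exactly 8 rows; each row is the pose to reach, as a shift and turn from the pose commanded when the call began, along the tool's axes at that moment, turning the shorter way round; what a row does not reach only later rows make up. A row lasts 1/10 s, in which the tool goes at most 50 mm and 8.59 degrees, less where a joint would pass 70% of its speed; a pose out of reach is approached as far as the arm can. A call with a number of a shift or a turn outside -1 to 1 is refused whole. A call with a gripper value outside its range is refused whole. The fingers move at their own pace and stop on an object; FORCE is the grip in N (left out, the last holds). Time passes only in rows, so rows that repeat a pose let the fingers close, or fill a call up. It gives the time, the measured TCP pose, the force and the opening at its end, in the units of the state.
- r.observe(): the state, without advancing time (a new reading comes with each control period).
- snapshot(name): name is "side" or "top"; returns (picture, depth): 480x640x3 uint8, red, green, blue; 480x640 float32, m along the optical axis (not along the pixel's ray), 0 where there is no reading.
- camera_info(name): a dict with "vertical_fov" (degrees; the focal length in pixels is half the picture's height over the tangent of half this angle, whatever the lens; pixels are square), "cx", "cy" (the principal point, pixels), "R" (3x3) and "t" (3): a world point X has camera coordinates R X + t. Camera axes: x right, y down, z forward; pixel columns grow to the right and rows downward; lengths in m; the calibration is good to about 2 mm. A picture is of the moment at which its call begins. camera_info takes no time and is no camera call.
- job.close_job(): hands the job in, once; it reports no verdict.
The state is a dict: "t": time; "joint_positions": joint angles; "dq": joint speeds; "joint_torque": joint torques, N m; "position": TCP position; "eef_rot": TCP orientation; "wrist_force": force on the tool from outside, world axes, zero at the start; "ft_torque": the same for the moment, N m; "finger_gap": opening from 0.0 (shut) to 1.0 (fully open).
Only numpy, scipy, OpenCV 4.12 (cv2) and the standard library are available. Lean on these libraries where they do the work, as an engineer would, in place of code of your own. Each camera call takes 0.05 s, during which the arm holds its last target.

## Working session

There is one attempt and no reset: what is moved stays moved. The work goes in short steps, Python scripts to look and compute and a shell command to move; the robot and the scene stay as the last step left them, time stands still between calls to the robot, and variables do not carry over. Pictures are saved under pics/ and viewed, and the job is handed in when it is done.

```bash
ls; mkdir -p pics
python3 - <<'E'
from station import r,snapshot,camera_info,job
import cv2,numpy as np
print(r.observe())
for n in("side","top"):
    print(n,camera_info(n))
    p,d=snapshot(n); cv2.imwrite(f"pics/{n}0.png",p[:,:,::-1]); np.savez(f"/tmp/{n}0.npz",p=p,d=d)
E
```

```text
pics
{'t': 0.0, 'joint_positions': array([ 8.88648111e-01,  3.13453813e-01,  1.49844179e+00, -2.91801407e-05,
        1.33099930e+00, -2.23366152e-01]), 'dq': array([ 5.83400317e-04,  5.15566187e-04,  7.38099924e-05, -1.85655076e-03,
       -2.14190513e-03, -1.15328014e-04]), 'joint_torque': array([-3.83520364e-04, -4.12268543e+01, -2.59742332e+01, -2.89867821e-04,
        4.15216389e-03, -2.43664749e-05]), 'position': array([0.23233311, 0.47050325, 0.23073135]), 'eef_rot': array([ 8.49367294e-01,  5.27801834e-01, -6.10807347e-04,  2.26012884e-04]), 'wrist_force': array([ 0.40232009,  0.34655078, -0.28176629]), 'ft_torque': array([-0.03182981, -0.06234288,  0.03594728]), 'finger_gap': 0.9991966253435351}
side {'vertical_fov': 47.96549904964436, 'cx': 311.98671823178745, 'cy': 230.82857415424652, 'R': array([[ 0.23599711, -0.97175281, -0.0013561 ],
       [-0.65919431, -0.1590644 , -0.73495672],
       [ 0.71398055,  0.17434159, -0.67811266]]), 't': array([-0.13317687,  0.42881693,  0.71453939])}
top {'vertical_fov': 48.72362874943285, 'cx': 318.17138262116634, 'cy': 246.19726350615596, 'R': array([[ 0.00482525, -0.99996789,  0.00639804],
       [-0.98619132, -0.00581773, -0.16550779],
       [ 0.16553969, -0.00551108, -0.98618773]]), 't': array([-0.04013132,  0.56657175,  1.07489936])}
```

View pics/side0.png

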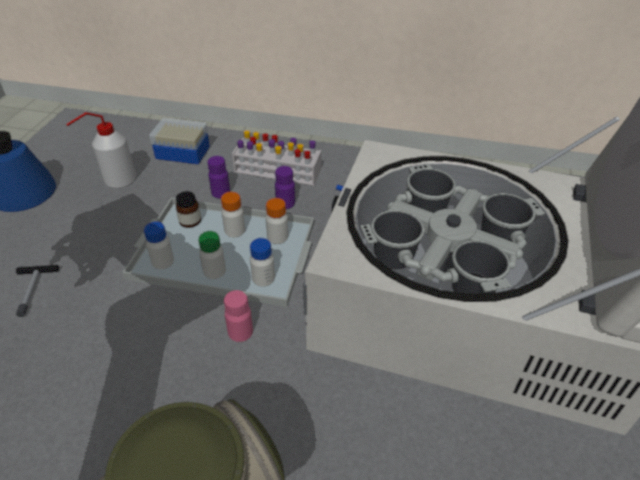

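View pics/top0.png

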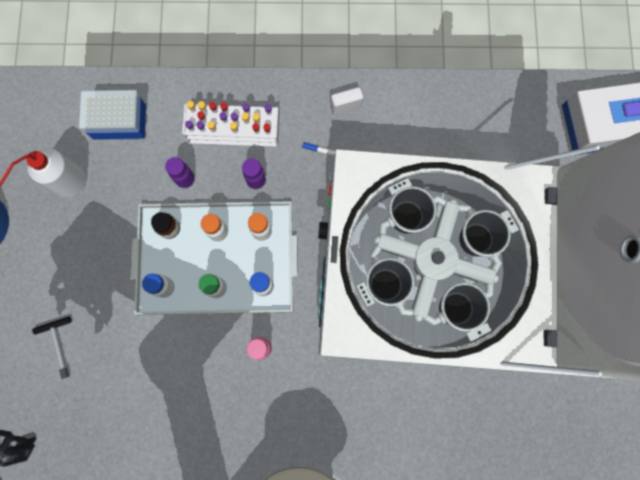

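Side view: the tray holds blue caps at (155,230) and (261,248), orange at (232,200) and (276,207), green at (210,240), and the jar at (187,200). Pink and purple look-alikes stand outside it. Top view: blue (153,284) and (260,282), orange (211,224) and (258,223), rotor hub (437,257), buckets (412,210), (486,233), (389,282) and (465,307).

```bash
cat > h.py <<'E'
import numpy as np,cv2
from station import r,snapshot,camera_info,job
C={n:camera_info(n) for n in("side","top")}
for c in C.values():
    c["f"]=240/np.tan(np.radians(c["vertical_fov"])/2); c["o"]=-c["R"].T@c["t"]
def ray(n,u,v):
    c=C[n]; return c["o"],c["R"].T@np.array([(u-c["cx"])/c["f"],(v-c["cy"])/c["f"],1.])
def onz(n,u,v,z):
    o,d=ray(n,u,v); return o+d*(z-o[2])/d[2]
def tri(a,b):
    (o1,d1),(o2,d2)=ray("side",*a),ray("top",*b)
    s=np.linalg.lstsq(np.c_[d1,-d2],o2-o1,rcond=None)[0]
    p,q=o1+d1*s[0],o2+d2*s[1]; return (p+q)/2,np.linalg.norm(p-q)
def cloud(n,d):
    c=C[n]; v,u=np.mgrid[:480,:640]
    P=np.stack([(u-c["cx"])/c["f"]*d,(v-c["cy"])/c["f"]*d,d],-1)
    return (P-c["t"])@c["R"]
def proj(n,X):
    c=C[n]; x=c["R"]@np.asarray(X)+c["t"]; return c["f"]*x[0]/x[2]+c["cx"],c["f"]*x[1]/x[2]+c["cy"]
HUE={"blue":(100,125),"orange":(5,18),"green":(45,85)}
def blobs(p,col,box):
    h=cv2.cvtColor(p,cv2.COLOR_RGB2HSV); lo,hi=HUE[col]
    m=cv2.inRange(h,(lo,120,50),(hi,255,255)); k=np.zeros_like(m); x0,y0,x1,y1=box; k[y0:y1,x0:x1]=1; m*=k
    n,l,s,c=cv2.connectedComponentsWithStats(m)
    return [(l==i) for i in range(1,n) if s[i,4]>80]
E
cat > m.py <<'E'
from h import *
for n,box in(("top",(130,195,300,320)),("side",(135,180,310,300))):
    f=np.load(f"/tmp/{n}0.npz");p,d=f["p"],f["d"];P=cloud(n,d)
    for col in HUE:
        for m in blobs(p,col,box):
            Q=P[m&(d>0)]; zt=np.percentile(Q[:,2],90); T=Q[Q[:,2]>zt-.006]
            v,u=np.nonzero(m)
            # top disc: pixels of top
            mm=m&(abs(P[...,2]-zt)<.006); vv,uu=np.nonzero(mm)
            print(n,col,"px",u.mean().round(1),v.mean().round(1),"ztop",zt.round(4),"topdisc depth mid",((T.max(0)+T.min(0))/2)[:2].round(4),"span",np.ptp(T,axis=0)[:2].round(3),"ray@.099",onz(n,(uu.max()+uu.min())/2,(vv.max()+vv.min())/2,.099)[:2].round(4))
E
python3 m.py
```

```text
top blue px 259.0 281.6 ztop 0.1018 topdisc depth mid [0.4851 0.0808] span [0.036 0.036] ray@.099 [0.485  0.0809]
top blue px 152.4 283.1 ztop 0.1018 topdisc depth mid [0.4819 0.2935] span [0.036 0.039] ray@.099 [0.4818 0.2937]
top orange px 257.4 222.6 ztop 0.102 topdisc depth mid [0.607  0.0866] span [0.038 0.035] ray@.099 [0.6073 0.0868]
top orange px 210.4 223.2 ztop 0.1017 topdisc depth mid [0.6048 0.1831] span [0.038 0.037] ray@.099 [0.6046 0.1831]
top green px 208.5 283.5 ztop 0.1017 topdisc depth mid [0.4814 0.1815] span [0.034 0.038] ray@.099 [0.4815 0.1813]
side blue px 154.6 231.6 ztop 0.0995 topdisc depth mid [0.4789 0.2934] span [0.039 0.036] ray@.099 [0.4764 0.2925]
side blue px 260.4 248.5 ztop 0.0997 topdisc depth mid [0.4823 0.0799] span [0.038 0.035] ray@.099 [0.4797 0.0788]
side orange px 230.6 201.0 ztop 0.0995 topdisc depth mid [0.6015 0.1817] span [0.038 0.036] ray@.099 [0.5985 0.1812]
side orange px 275.3 207.4 ztop 0.0994 topdisc depth mid [0.6038 0.0866] span [0.037 0.037] ray@.099 [0.6003 0.0856]
side green px 209.0 241.3 ztop 0.0997 topdisc depth mid [0.4778 0.1802] span [0.038 0.035] ray@.099 [0.4737 0.1786]
```

Caps agree between the views to about 3 mm, with tops at 0.0995 to 0.102 m against 0.099 expected. Next, the buckets.

```bash
cat > b.py <<'E'
from h import *
def fitc(Q):
    A=np.c_[2*Q,np.ones(len(Q))]; s=np.linalg.lstsq(A,(Q**2).sum(1),rcond=None)[0]
    return s[:2],np.sqrt(s[2]+s[:2]@s[:2])
seeds={"a":(412,210),"b":(486,233),"c":(389,282),"d":(465,307)}
f=np.load("/tmp/top0.npz");P=cloud("top",f["d"]);p=f["p"]
g=np.load("/tmp/side0.npz");PS=cloud("side",g["d"])
print("flat top z",np.median(P[165:180,340:360,2]), "side", np.median(PS[180:200,345:350,2]))
for nm,X in(("top",P),("side",PS)):
  cs=[]
  for k,s in seeds.items():
    c0=onz("top",*s,.203)[:2]
    Q=X.reshape(-1,3); dd=f["d"] if nm=="top" else g["d"]; Q=Q[dd.ravel()>0]
    for rr in((.03,.06),(.034,.05),(.034,.048)):
        rad=np.hypot(*(Q[:,:2]-c0).T)
        R=Q[(rad>rr[0])&(rad<rr[1])&(abs(Q[:,2]-.204)<.008)]
        c0,ra=fitc(R[:,:2])
    fl=Q[np.hypot(*(Q[:,:2]-c0).T)<.02]
    cs.append(c0); print(nm,k,"c",c0.round(4),"r",ra.round(4),len(R),"zrim",np.median(R[:,2]).round(4),"floor z",np.median(fl[:,2]).round(4) if len(fl) else None)
  cs=np.array(cs); print("axis",cs.mean(0).round(4),(cs[0]+cs[3]).round(4)/2,(cs[1]+cs[2]).round(4)/2,"d",np.linalg.norm(cs[0]-cs[3]).round(4),np.linalg.norm(cs[1]-cs[2]).round(4))
E
python3 b.py
```

```text
flat top z 0.20057074992168175 side 0.2011438401043443
top a c [ 0.612  -0.2082] r 0.0412 592 zrim 0.2034 floor z 0.1442
top b c [ 0.567 -0.345] r 0.0411 608 zrim 0.2034 floor z 0.144
top c c [ 0.4751 -0.1633] r 0.0413 624 zrim 0.2035 floor z 0.1444
top d c [ 0.4303 -0.3001] r 0.0412 650 zrim 0.2032 floor z 0.1442
axis [ 0.5211 -0.2541] [ 0.52115 -0.25415] [ 0.52105 -0.25415] d 0.2037 0.2036
side a c [ 0.6072 -0.2094] r 0.0408 509 zrim 0.2019 floor z 0.0721
side b c [ 0.5632 -0.3446] r 0.041 632 zrim 0.2019 floor z None
side c c [ 0.4721 -0.1639] r 0.0412 700 zrim 0.202 floor z None
side d c [ 0.4274 -0.3004] r 0.0413 820 zrim 0.202 floor z None
axis [ 0.5175 -0.2546] [ 0.5173 -0.2549] [ 0.51765 -0.25425] d 0.2015 0.2024
```

Run:
```python
from h import *
for n,b in(("top",(320,140,560,370)),("side",(340,150,580,310))):
    p=np.load(f"/tmp/{n}0.npz")["p"]; q=cv2.resize(p[b[1]:b[3],b[0]:b[2]],None,fx=2.5,fy=2.5,interpolation=cv2.INTER_CUBIC); cv2.imwrite(f"pics/{n}0z.png",q[:,:,::-1])
```

```text
(no output)
```

View pics/top0z.png

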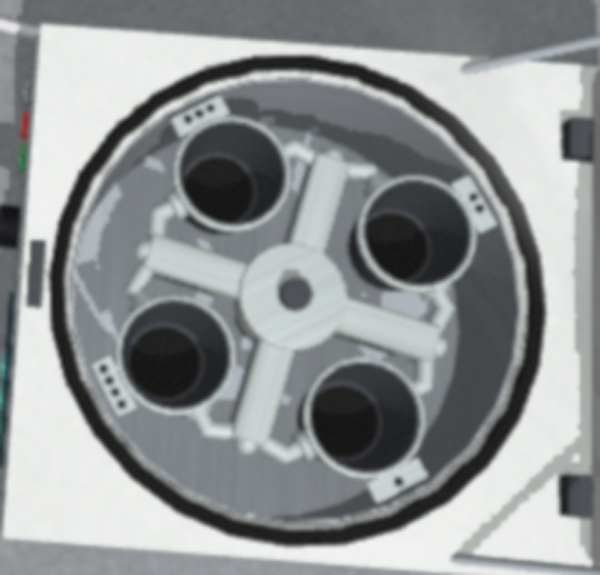

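```bash
cat >> h.py <<'E'
from scipy.spatial.transform import Rotation as Ro
T={"blueA":(.484,.080),"blueB":(.4805,.2934),"orC":(.6055,.0866),"orD":(.6032,.1825),
 "a":(.6087,-.2092),"b":(.5646,-.3435),"c":(.4744,-.1651),"d":(.4303,-.2994)}
def go(x,y,z,yaw=0.):
    s=r.observe(); R=Ro.from_quat(s["eef_rot"]); M=R.as_matrix()
    d=M.T@(np.array([x,y,z])-s["position"]); yw=np.arctan2(M[1,0],M[0,0])
    t=(yw-yaw+np.pi)%(2*np.pi)-np.pi
    print("t",round(s["t"],2),"pos",s["position"].round(4),"yaw",yw.round(3),"gap",round(s["finger_gap"],3),"F",s["wrist_force"].round(1),"| shift norm",(d/.4).round(4),"turn",round(t/2/np.pi,4))
E
python3 -c "
from h import *
go(.4805,.2934,.18)"
```

```text
t 0.1 pos [0.2324 0.4705 0.2308] yaw 1.112 gap 1.001 F [-0.   0.1  0.1] | shift norm [-0.1221  0.7523  0.1269] turn 0.177
```

The zoom shows four empty buckets: dots 3 at (230,175), 2 at (415,235), 4 at (175,355) and 1 at (363,418), with the hub at (295,293). My labels a/b/c/d are buckets 3/2/4/1. Moving above blueB, with the jaws turned along world x.

```bash
python3 -m handwheel '[[[1,-0.0153,0.094,0.0159,0.022],[1,-0.0305,0.188,0.0317,0.044],[1,-0.0488,0.301,0.0508,0.067],[1,-0.0672,0.414,0.0698,0.09],[1,-0.0855,0.527,0.0888,0.113],[1,-0.1038,0.639,0.1079,0.136],[1,-0.1175,0.724,0.1221,0.159],[1,-0.1221,0.752,0.127,0.177]]]' 40; python3 -c "
from h import *
go(.4805,.2934,.066)"
```

```text
t: 0.9
position: [0.4826, 0.2913, 0.1792]
eef_rot: [1.0, -0.004, -0.001, 0.0]
wrist_force: [-0.1, 0.6, 0.3]
finger_gap: 1.002
t 0.9 pos [0.4826 0.2913 0.1792] yaw -0.009 gap 1.002 F [-0.1  0.6  0.3] | shift norm [-0.0048 -0.0054  0.2831] turn -0.0014
```

```bash
python3 -m handwheel '[[[1,-0.004,-0.004,0.03,-0.0014],[1,-0.004,-0.004,0.08,-0.0014],[1,-0.004,-0.004,0.13,-0.0014],[1,-0.004,-0.004,0.18,-0.0014],[1,-0.004,-0.004,0.23,-0.0014],[1,-0.004,-0.004,0.265,-0.0014],[1,-0.004,-0.004,0.283,-0.0014],[1,-0.004,-0.004,0.283,-0.0014]]]'; python3 -c "
from h import *
go(.4805,.2934,.066)"
```

```text
t: 1.7
position: [0.4783, 0.2955, 0.0665]
eef_rot: [1.0, 0.005, -0.001, 0.0]
wrist_force: [-0.3, -0.1, -1.4]
finger_gap: 1.0
t 1.7 pos [0.4783 0.2955 0.0665] yaw 0.01 gap 1.0 F [-0.3 -0.1 -1.4] | shift norm [0.0054 0.0053 0.0013] turn 0.0016
```

Run:
```python
from h import *
for n,b in(("top",(100,180,300,330)),("side",(100,150,330,310))):
    p,d=snapshot(n); q=cv2.resize(p[b[1]:b[3],b[0]:b[2]],None,fx=3,fy=3,interpolation=cv2.INTER_CUBIC); cv2.imwrite(f"pics/{n}1.png",q[:,:,::-1])
```

```text
(no output)
```

View pics/side1.png

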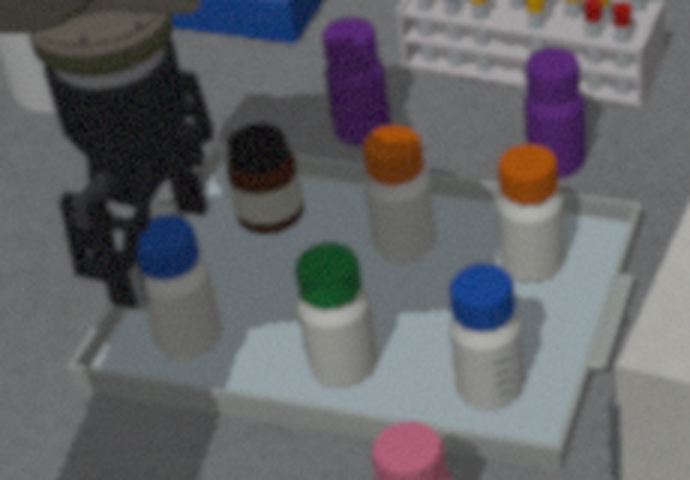

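View pics/top1.png

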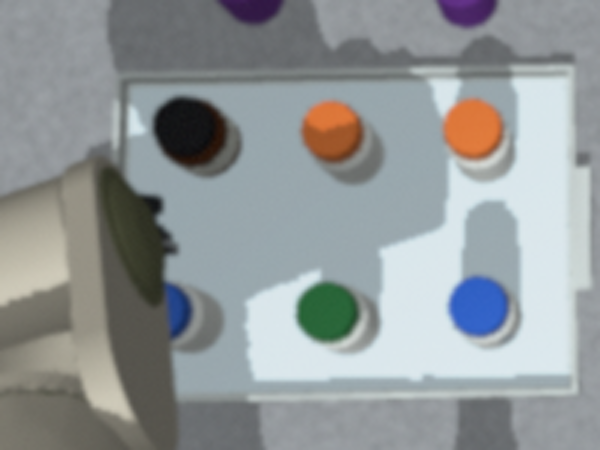

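Run:
```python
from h import *
for n,(bx,by) in(("top",(100,180)),("side",(100,150))):
    for X in((.4805,.2934,.099),(.4783+.042,.2955,.08),(.4783-.042,.2955,.08),(.4783+.055,.2955,.08),(.4783-.055,.2955,.08)):
        u,v=proj(n,X); print(n,X,round((u-bx)*3),round((v-by)*3))
```

```text
top (0.4805, 0.2934, 0.099) 156 311
top (0.5203, 0.2955, 0.08) 165 255
top (0.4363, 0.2955, 0.08) 158 379
top (0.5333, 0.2955, 0.08) 166 236
top (0.4233, 0.2955, 0.08) 157 399
side (0.4805, 0.2934, 0.099) 162 231
side (0.5203, 0.2955, 0.08) 191 213
side (0.4363, 0.2955, 0.08) 134 298
side (0.5333, 0.2955, 0.08) 200 200
side (0.4233, 0.2955, 0.08) 124 313
```

Side view: the fingertips at (125,295) and (195,210) straddle the cap at (168,245), where I project them. The top view is blocked by the arm over this bottle. I'll trim 2 mm and close.

```bash
python3 -m handwheel '[[[1,0.005,0.005,0,0],[0.6,0.005,0.005,0,0],[0.3,0.005,0.005,0,0],[0.3,0.005,0.005,0,0],[0.3,0.005,0.005,0,0],[0.3,0.005,0.005,0,0],[0.3,0.005,0.005,0,0],[0.3,0.005,0.005,0,0]]]' 40; python3 -c "
from h import *
go(.4805,.2934,.066)"
```

```text
t: 2.6
position: [0.4811, 0.2934, 0.0676]
eef_rot: [1.0, 0.004, 0.0, -0.0]
wrist_force: [-0.7, -0.0, 5.2]
finger_gap: 0.453
t 2.6 pos [0.4811 0.2934 0.0676] yaw 0.009 gap 0.453 F [-0.7 -0.   5.2] | shift norm [-0.0016 -0.      0.0041] turn 0.0014
```

```bash
python3 -m handwheel '[[[0.3,0,0,-0.02,0],[0.3,0,0,-0.07,0],[0.3,0,0,-0.15,0],[0.3,0,0,-0.25,0],[0.3,0,0,-0.35,0],[0.3,0.01,0.04,-0.45,0],[0.3,0.02,0.12,-0.52,0],[0.3,0.03,0.22,-0.56,0]]]'; python3 -c "
from h import *
go(.6087,-.2092,.32)"
```

```text
t: 3.4
position: [0.4938, 0.2052, 0.2938]
eef_rot: [1.0, 0.005, 0.001, -0.0]
wrist_force: [0.2, -0.6, -1.8]
finger_gap: 0.454
t 3.4 pos [0.4938 0.2052 0.2938] yaw 0.011 gap 0.454 F [ 0.2 -0.6 -1.8] | shift norm [ 0.2763  1.039  -0.0653] turn 0.0017
```

```bash
python3 -m handwheel '[[[0.3,0.03,0.11,-0.04,0],[0.3,0.06,0.23,-0.06,0],[0.3,0.09,0.35,-0.06,0],[0.3,0.12,0.47,-0.06,0],[0.3,0.15,0.58,-0.06,0],[0.3,0.18,0.68,-0.06,0],[0.3,0.21,0.76,-0.06,0],[0.3,0.23,0.8,-0.06,0]]]'; python3 -c "
from h import *
go(.6087,-.2092,.32)"
```

```text
t: 4.2
position: [0.5886, -0.1165, 0.3147]
eef_rot: [1.0, 0.003, -0.001, -0.0]
wrist_force: [0.6, -0.1, -1.4]
finger_gap: 0.459
t 4.2 pos [ 0.5886 -0.1165  0.3147] yaw 0.006 gap 0.459 F [ 0.6 -0.1 -1.4] | shift norm [ 0.0488  0.232  -0.0134] turn 0.001
```

```bash
python3 -m handwheel '[[[0.3,0.015,0.06,0,0.001],[0.3,0.03,0.13,0,0.001],[0.3,0.04,0.18,0,0.001],[0.3,0.046,0.21,0,0.001],[0.3,0.048,0.221,0,0.001],[0.3,0.048,0.221,0,0.001],[0.3,0.048,0.221,0,0.001],[0.3,0.048,0.221,0,0.001]]]'
python3 - <<'E'
from h import *
go(.6087,-.2092,.225)
for n,b in(("top",(340,150,540,350)),("side",(340,60,580,310))):
    p,d=snapshot(n); q=cv2.resize(p[b[1]:b[3],b[0]:b[2]],None,fx=2.4,fy=2.4,interpolation=cv2.INTER_CUBIC); cv2.imwrite(f"pics/{n}2.png",q[:,:,::-1])
E
```

```text
t: 5.0
position: [0.6085, -0.2011, 0.3156]
eef_rot: [1.0, 0.002, 0.0, 0.0]
wrist_force: [-0.3, 0.9, -1.2]
finger_gap: 0.46
t 5.0 pos [ 0.6085 -0.2011  0.3156] yaw 0.003 gap 0.46 F [-0.3  0.9 -1.2] | shift norm [0.0004 0.0203 0.2266] turn 0.0005
```

View pics/side2.png

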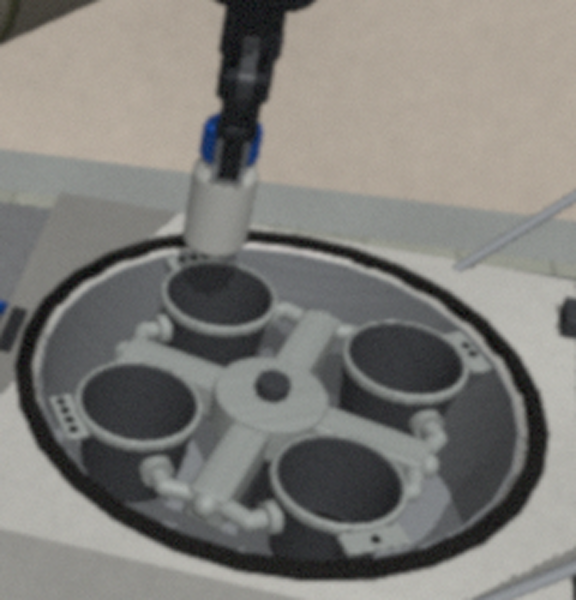

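View pics/top2.png

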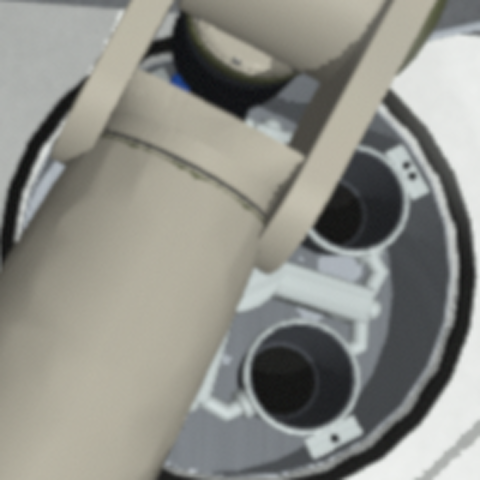

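Side view: the bottle hangs upright at (222,205), just above bucket 3 at (217,298). It sits 8 mm short in y, so I correct that first and then lower.

```bash
python3 -m handwheel '[[[0.3,0,0.02,0,0],[0.3,0,0.02,0.01,0],[0.3,0,0.02,0.04,0],[0.3,0,0.02,0.07,0],[0.3,0,0.02,0.09,0],[0.3,0,0.02,0.1,0],[0.3,0,0.02,0.1,0],[0.3,0,0.02,0.1,0]]]'; python3 -c "
from h import *
go(.6087,-.2092,.225)"
```

```text
t: 5.9
position: [0.6086, -0.21, 0.2757]
eef_rot: [1.0, 0.001, 0.0, 0.0]
wrist_force: [-0.3, -0.3, -0.6]
finger_gap: 0.456
t 5.9 pos [ 0.6086 -0.21    0.2757] yaw 0.002 gap 0.456 F [-0.3 -0.3 -0.6] | shift norm [ 1.000e-04 -2.100e-03  1.267e-01] turn 0.0004
```

```bash
python3 -m handwheel '[[[0.3,0,-0.002,0.015,0],[0.3,0,-0.002,0.04,0],[0.3,0,-0.002,0.07,0],[0.3,0,-0.002,0.1,0],[0.3,0,-0.002,0.125,0],[0.3,0,-0.002,0.14,0],[0.3,0,-0.002,0.148,0],[0.3,0,-0.002,0.15,0]]]'; python3 -c "
from h import *
go(.6087,-.2092,.2066)"
```

```text
t: 6.7
position: [0.6085, -0.2092, 0.2151]
eef_rot: [1.0, 0.001, -0.0, -0.0]
wrist_force: [0.6, 0.3, -1.5]
finger_gap: 0.458
t 6.7 pos [ 0.6085 -0.2092  0.2151] yaw 0.002 gap 0.458 F [ 0.6  0.3 -1.5] | shift norm [0.0004 0.     0.0213] turn 0.0004
```

```bash
python3 -m handwheel '[[[0.3,0,0,0.004,0],[0.3,0,0,0.008,0],[0.3,0,0,0.012,0],[0.3,0,0,0.016,0],[0.3,0,0,0.019,0],[0.3,0,0,0.021,0],[0.3,0,0,0.021,0],[0.3,0,0,0.021,0]]]'; python3 -c "
from h import *
go(.6087,-.2092,.2066)"
```

```text
t: 7.5
position: [0.6085, -0.2092, 0.2069]
eef_rot: [1.0, 0.001, 0.0, 0.0]
wrist_force: [-0.2, 0.1, -1.7]
finger_gap: 0.454
t 7.5 pos [ 0.6085 -0.2092  0.2069] yaw 0.002 gap 0.454 F [-0.2  0.1 -1.7] | shift norm [0.0004 0.     0.0009] turn 0.0004
```

```bash
python3 -m handwheel '[[[0.3,0,0,0.002,0],[0.3,0,0,0.003,0],[0.3,0,0,0.004,0],[0.3,0,0,0.005,0],[0.3,0,0,0.005,0],[0.3,0,0,0.005,0],[0.3,0,0,0.005,0],[0.3,0,0,0.005,0]]]'; python3 -c "
from h import *
go(.6087,-.2092,.2066)"
```

```text
t: 8.3
position: [0.6087, -0.2094, 0.2066]
eef_rot: [1.0, 0.001, 0.001, 0.001]
wrist_force: [-2.0, 0.8, 8.1]
finger_gap: 0.455
t 8.3 pos [ 0.6087 -0.2094  0.2066] yaw 0.002 gap 0.455 F [-2.   0.8  8.1] | shift norm [-0.     -0.0004  0.    ] turn 0.0004
```

```bash
python3 -m handwheel '[[[0.5,0,0,0,0],[0.6,0,0,0,0],[0.75,0,0,0,0],[0.85,0,0,0,0],[0.85,0,0,-0.02,0],[0.85,0,0,-0.06,0],[0.85,0,0,-0.12,0],[0.85,0,0,-0.2,0]]]'; python3 -c "
from h import *
go(.484,.080,.18)"
```

```text
t: 9.1
position: [0.6082, -0.209, 0.2853]
eef_rot: [1.0, 0.001, -0.001, -0.0]
wrist_force: [-0.5, -0.4, -0.3]
finger_gap: 0.85
t 9.1 pos [ 0.6082 -0.209   0.2853] yaw 0.002 gap 0.85 F [-0.5 -0.4 -0.3] | shift norm [-0.3082 -0.7229  0.2646] turn 0.0004
```

```bash
python3 -m handwheel '[[[0.85,-0.03,-0.06,-0.02,0],[0.85,-0.08,-0.17,-0.02,0],[0.9,-0.13,-0.29,-0.02,0],[1,-0.18,-0.41,-0.02,0],[1,-0.23,-0.53,0.0,0],[1,-0.28,-0.64,0.08,0],[1,-0.3,-0.71,0.18,0],[1,-0.308,-0.723,0.26,0]]]'
python3 - <<'E'
from h import *
go(.484,.080,.0676)
p,d=snapshot("side"); cv2.imwrite("pics/side3.png",p[:,:,::-1]); np.savez("/tmp/side3.npz",p=p,d=d)
E
```

```text
t: 9.9
position: [0.4841, 0.0821, 0.1813]
eef_rot: [1.0, 0.002, 0.002, -0.0]
wrist_force: [1.4, -0.4, -0.3]
finger_gap: 0.994
t 9.9 pos [0.4841 0.0821 0.1813] yaw 0.005 gap 0.994 F [ 1.4 -0.4 -0.3] | shift norm [-0.0013  0.0052  0.2842] turn 0.0008
```

View pics/side3.png

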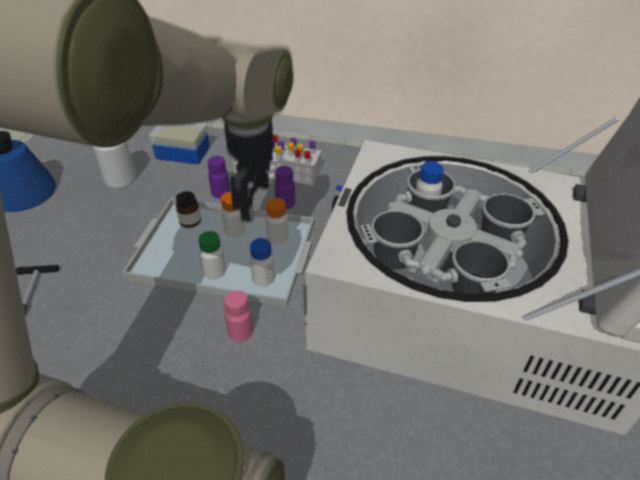

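The first blue cap stands in bucket 3 at (431,173), and the rotor has not moved. Now I descend on blueA.

```bash
python3 -m handwheel '[[[1,-0.001,0.003,0.03,0],[1,-0.001,0.003,0.08,0],[1,-0.001,0.003,0.13,0],[1,-0.001,0.003,0.18,0],[1,-0.001,0.003,0.23,0],[1,-0.001,0.003,0.265,0],[1,-0.001,0.003,0.283,0],[1,-0.001,0.003,0.283,0]]]'; python3 -c "
from h import *
go(.484,.080,.0676)"; python3 -m handwheel '[[[1,0,0,0,0],[0.6,0,0,0,0],[0.3,0,0,0,0],[0.3,0,0,0,0],[0.3,0,0,0,0],[0.3,0,0,0,0],[0.3,0,0,0,0],[0.3,0,0,0,0]]]' 40; python3 -c "
from h import *
go(.484,.080,.0676)"
```

```text
t: 10.75
position: [0.4852, 0.0776, 0.0682]
eef_rot: [1.0, 0.001, 0.0, 0.0]
wrist_force: [0.1, 0.1, -0.1]
finger_gap: 1.003
t 10.75 pos [0.4852 0.0776 0.0682] yaw 0.001 gap 1.003 F [ 0.1  0.1 -0.1] | shift norm [-0.0029 -0.0059  0.0015] turn 0.0002
t: 11.55
position: [0.4846, 0.0785, 0.0682]
eef_rot: [1.0, 0.001, 0.0, 0.0]
wrist_force: [-0.5, -0.5, 7.4]
finger_gap: 0.456
t 11.55 pos [0.4846 0.0785 0.0682] yaw 0.002 gap 0.456 F [-0.5 -0.5  7.4] | shift norm [-0.0014 -0.0037  0.0015] turn 0.0004
```

```bash
python3 -m handwheel '[[[0.3,0,0,-0.02,0],[0.3,0,0,-0.07,0],[0.3,0,0,-0.15,0],[0.3,0,0,-0.25,0],[0.3,0,0,-0.36,0],[0.3,0,0.02,-0.47,0],[0.3,-0.01,0.08,-0.56,0],[0.3,-0.03,0.17,-0.61,0]]]'; python3 -m handwheel '[[[0.3,-0.02,0.11,-0.02,0],[0.3,-0.04,0.22,-0.02,0],[0.3,-0.06,0.34,-0.02,0],[0.3,-0.07,0.46,-0.02,0],[0.3,-0.08,0.56,-0.02,0],[0.3,-0.09,0.64,-0.02,0],[0.3,-0.1,0.68,-0.02,0],[0.3,-0.105,0.7,-0.02,0]]]';  python3 -c "
from h import *
go(.4303,-.2994,.28)"
```

```text
t: 12.35
position: [0.4725, 0.0106, 0.3148]
eef_rot: [1.0, 0.002, 0.002, 0.0]
wrist_force: [1.1, 0.5, -1.0]
finger_gap: 0.455
t: 13.15
position: [0.4306, -0.2704, 0.3195]
eef_rot: [1.0, 0.001, -0.0, -0.0]
wrist_force: [0.4, 0.1, -1.8]
finger_gap: 0.459
t 13.15 pos [ 0.4306 -0.2704  0.3195] yaw 0.001 gap 0.459 F [ 0.4  0.1 -1.8] | shift norm [-0.0007  0.0727  0.0987] turn 0.0002
```

```bash
python3 -m handwheel '[[[0.3,0,0.02,0,0],[0.3,0,0.045,0,0],[0.3,0,0.065,0.01,0],[0.3,0,0.073,0.03,0],[0.3,0,0.074,0.06,0],[0.3,0,0.074,0.085,0],[0.3,0,0.074,0.097,0],[0.3,0,0.074,0.1,0]]]';  python3 -c "
from h import *
go(.4303,-.300,.2152)"
```

```text
t: 13.95
position: [0.431, -0.2988, 0.2789]
eef_rot: [1.0, 0.001, -0.0, -0.0]
wrist_force: [-0.4, -0.4, -1.1]
finger_gap: 0.453
t 13.95 pos [ 0.431  -0.2988  0.2789] yaw 0.003 gap 0.453 F [-0.4 -0.4 -1.1] | shift norm [-0.0017  0.0031  0.1593] turn 0.0004
```

```bash
python3 -m handwheel '[[[0.3,-0.001,0.002,0.015,0],[0.3,-0.001,0.002,0.045,0],[0.3,-0.001,0.002,0.08,0],[0.3,-0.001,0.002,0.11,0],[0.3,-0.001,0.002,0.135,0],[0.3,-0.001,0.002,0.15,0],[0.3,-0.001,0.002,0.157,0],[0.3,-0.001,0.002,0.159,0]]]';  python3 -m handwheel '[[[0.3,0,0,0.004,0],[0.3,0,0,0.008,0],[0.3,0,0,0.012,0],[0.3,0,0,0.015,0],[0.3,0,0,0.017,0],[0.3,0,0,0.019,0],[0.3,0,0,0.02,0],[0.3,0,0,0.02,0]]]';  python3 -c "
from h import *
go(.4303,-.300,.2072)"
```

```text
t: 14.75
position: [0.4308, -0.3001, 0.216]
eef_rot: [1.0, 0.001, 0.0, 0.0]
wrist_force: [-0.2, 0.3, -0.1]
finger_gap: 0.456
t: 15.55
position: [0.4307, -0.3, 0.2081]
eef_rot: [1.0, 0.001, -0.0, -0.0]
wrist_force: [-0.7, -1.5, -0.7]
finger_gap: 0.458
t 15.55 pos [ 0.4307 -0.3     0.2081] yaw 0.002 gap 0.458 F [-0.7 -1.5 -0.7] | shift norm [-0.0011 -0.      0.0022] turn 0.0004
```

```bash
python3 -m handwheel '[[[0.3,0,0,0.002,0],[0.3,0,0,0.003,0],[0.3,0,0,0.004,0],[0.3,0,0,0.005,0],[0.3,0,0,0.005,0],[0.3,0,0,0.005,0],[0.3,0,0,0.005,0],[0.3,0,0,0.005,0]]]'; python3 -c "
from h import *
go(.4303,-.300,.2072)"
```

```text
t: 16.35
position: [0.4309, -0.3003, 0.2072]
eef_rot: [1.0, 0.001, 0.0, 0.001]
wrist_force: [-1.7, -0.1, 7.2]
finger_gap: 0.459
t 16.35 pos [ 0.4309 -0.3003  0.2072] yaw 0.002 gap 0.459 F [-1.7 -0.1  7.2] | shift norm [-0.0015 -0.0007 -0.0001] turn 0.0004
```

Contact came at the expected height. I release, rise, and head for the first orange bottle, orC.

```bash
python3 -m handwheel '[[[0.5,0,0,0,0],[0.6,0,0,0,0],[0.75,0,0,0,0],[0.85,0,0,0,0],[0.85,0,0,-0.02,0],[0.85,0,0,-0.06,0],[0.85,0,0,-0.13,0],[0.85,0,0,-0.22,0]]]'; python3 -c "
from h import *
go(.6055,.0866,.18)"
```

```text
t: 17.15
position: [0.4304, -0.2997, 0.2948]
eef_rot: [1.0, 0.001, -0.001, -0.001]
wrist_force: [1.1, 0.2, 0.3]
finger_gap: 0.855
t 17.15 pos [ 0.4304 -0.2997  0.2948] yaw 0.002 gap 0.855 F [1.1 0.2 0.3] | shift norm [ 0.4404 -0.9643  0.2878] turn 0.0004
```

```bash
python3 -m handwheel '[[[0.85,0.03,-0.06,-0.01,0],[0.85,0.07,-0.16,-0.01,0],[0.85,0.12,-0.27,-0.01,0],[0.9,0.17,-0.38,-0.01,0],[1,0.22,-0.49,-0.01,0],[1,0.27,-0.6,-0.01,0],[1,0.32,-0.71,-0.01,0],[1,0.37,-0.81,0.03,0]]]'; python3 -c "
from h import *
go(.6055,.0866,.18)"
```

```text
t: 17.95
position: [0.5791, 0.0265, 0.2845]
eef_rot: [1.0, 0.002, 0.002, 0.0]
wrist_force: [0.5, -0.4, 0.2]
finger_gap: 0.997
t 17.95 pos [0.5791 0.0265 0.2845] yaw 0.003 gap 0.997 F [ 0.5 -0.4  0.2] | shift norm [ 0.0651 -0.1502  0.2615] turn 0.0005
```

```bash
python3 -m handwheel '[[[1,0.03,-0.07,0.02,0],[1,0.055,-0.12,0.06,0],[1,0.064,-0.145,0.12,0],[1,0.065,-0.15,0.18,0],[1,0.065,-0.15,0.23,0],[1,0.065,-0.15,0.255,0],[1,0.065,-0.15,0.26,0],[1,0.065,-0.15,0.26,0]]]'
python3 - <<'E'
from h import *
go(.6055,.0866,.0676)
p,d=snapshot("side"); cv2.imwrite("pics/side4.png",p[:,:,::-1])
E
```

```text
t: 18.75
position: [0.6041, 0.0843, 0.1789]
eef_rot: [1.0, 0.001, 0.001, 0.0]
wrist_force: [-0.1, -0.5, 0.4]
finger_gap: 1.002
t 18.75 pos [0.6041 0.0843 0.1789] yaw 0.002 gap 1.002 F [-0.1 -0.5  0.4] | shift norm [ 0.0031 -0.0059  0.2784] turn 0.0004
```

View pics/side4.png

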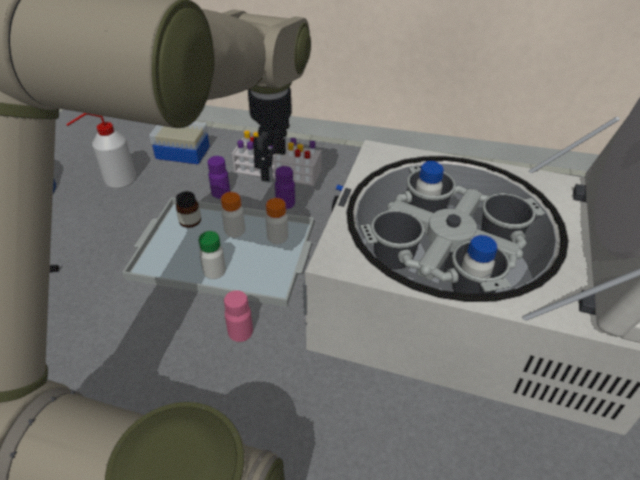

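Both blues stand in opposite buckets, caps at (431,173) and (482,248). Before descending I'll check how far the jaws clear the purple look-alike at (285,180).

Run:
```python
from h import *
f=np.load("/tmp/top0.npz");P=cloud("top",f["d"]);h=cv2.cvtColor(f["p"],cv2.COLOR_RGB2HSV)
m=cv2.inRange(h,(130,80,30),(160,255,255))>0; k=np.zeros_like(m);k[150:195,150:280]=1; m&=k
Q=P[m]
for lo,hi in((0,.15),(.15,.3)):
    q=Q[(Q[:,1]>lo)&(Q[:,1]<hi)]; print(q.min(0).round(3),q.max(0).round(3))
```

```text
[ 0.701  0.081 -0.003] [0.778 0.125 0.101]
[ 0.703  0.24  -0.002] [0.779 0.295 0.102]
```

```bash
python3 -m handwheel '[[[1,0.003,-0.006,0.03,0],[1,0.003,-0.006,0.08,0],[1,0.003,-0.006,0.13,0],[1,0.003,-0.006,0.18,0],[1,0.003,-0.006,0.23,0],[1,0.003,-0.006,0.265,0],[1,0.003,-0.006,0.278,0],[1,0.003,-0.006,0.278,0]]]'; python3 -c "
from h import *
go(.6055,.0866,.0676)"; python3 -m handwheel '[[[1,0,0,0,0],[0.6,0,0,0,0],[0.3,0,0,0,0],[0.3,0,0,0,0],[0.3,0,0,0,0],[0.3,0,0,0,0],[0.3,0,0,0,0],[0.3,0,0,0,0]]]' 40; python3 -c "
from h import *
go(.6055,.0866,.0676)"
```

```text
t: 19.6
position: [0.605, 0.0868, 0.0666]
eef_rot: [1.0, 0.001, -0.0, -0.0]
wrist_force: [-0.2, -1.2, 0.3]
finger_gap: 1.0
t 19.6 pos [0.605  0.0868 0.0666] yaw 0.002 gap 1.0 F [-0.2 -1.2  0.3] | shift norm [ 0.0013  0.0006 -0.0026] turn 0.0004
t: 20.4
position: [0.6053, 0.0868, 0.0674]
eef_rot: [1.0, 0.001, 0.0, 0.0]
wrist_force: [0.0, -0.2, 5.8]
finger_gap: 0.457
t 20.4 pos [0.6053 0.0868 0.0674] yaw 0.002 gap 0.457 F [ 0.  -0.2  5.8] | shift norm [ 0.0004  0.0005 -0.0006] turn 0.0004
```

```bash
python3 -m handwheel '[[[0.3,0,0,-0.02,0],[0.3,0,0,-0.07,0],[0.3,0,0,-0.15,0],[0.3,0,0,-0.25,0],[0.3,0,0,-0.36,0],[0.3,0,0,-0.47,0],[0.3,0,0.05,-0.58,0],[0.3,0,0.12,-0.67,0]]]';  python3 -m handwheel '[[[0.3,-0.01,0.1,-0.04,0],[0.3,-0.03,0.2,-0.05,0],[0.3,-0.04,0.32,-0.05,0],[0.3,-0.05,0.44,-0.05,0],[0.3,-0.06,0.56,-0.05,0],[0.3,-0.07,0.68,-0.05,0],[0.3,-0.08,0.78,-0.05,0],[0.3,-0.09,0.84,-0.05,0]]]'; python3 -c "
from h import *
go(.5646,-.3435,.28)"
```

```text
t: 21.2
position: [0.6046, 0.0393, 0.3376]
eef_rot: [1.0, 0.002, 0.001, -0.0]
wrist_force: [0.8, -0.9, -0.2]
finger_gap: 0.456
t: 22.0
position: [0.5689, -0.3002, 0.354]
eef_rot: [1.0, -0.0, -0.001, -0.0]
wrist_force: [0.0, 0.4, -0.7]
finger_gap: 0.454
t 22.0 pos [ 0.5689 -0.3002  0.354 ] yaw -0.0 gap 0.454 F [ 0.   0.4 -0.7] | shift norm [-0.0104  0.1085  0.185 ] turn -0.0
```

```bash
python3 -m handwheel '[[[0.3,-0.004,0.04,0,0],[0.3,-0.008,0.08,0,0],[0.3,-0.01,0.1,0.01,0],[0.3,-0.01,0.108,0.04,0],[0.3,-0.01,0.108,0.08,0],[0.3,-0.01,0.108,0.12,0],[0.3,-0.01,0.108,0.15,0],[0.3,-0.01,0.108,0.165,0]]]';  python3 - <<'E'
from h import *
go(.5646,-.3435,.2144)
p,d=snapshot("side"); cv2.imwrite("pics/side5.png",p[:,:,::-1])
E
```

```text
t: 22.8
position: [0.566, -0.3395, 0.2873]
eef_rot: [1.0, 0.002, -0.001, -0.001]
wrist_force: [-0.5, -0.3, -1.6]
finger_gap: 0.458
t 22.8 pos [ 0.566  -0.3395  0.2873] yaw 0.003 gap 0.458 F [-0.5 -0.3 -1.6] | shift norm [-0.0032  0.0102  0.1822] turn 0.0005
```

View pics/side5.png

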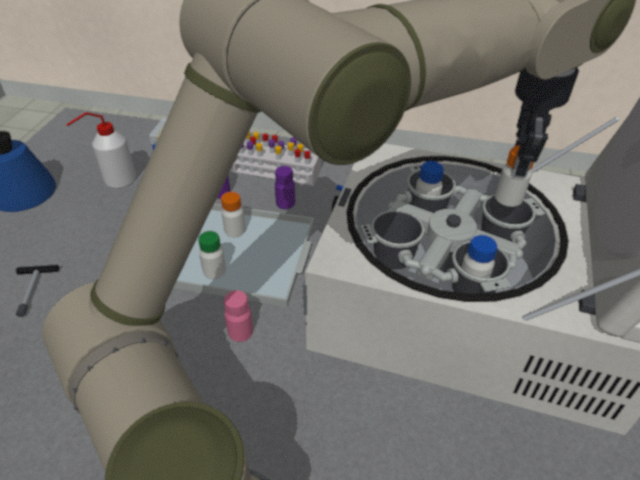

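The side view shows the orange bottle held over bucket 2 at (510,190), with the wrist clear of lid and strut. I lower it.

```bash
python3 -m handwheel '[[[0.3,-0.002,0.006,0.01,0],[0.3,-0.002,0.006,0.03,0],[0.3,-0.002,0.006,0.06,0],[0.3,-0.002,0.006,0.08,0],[0.3,-0.002,0.006,0.09,0],[0.3,-0.002,0.006,0.095,0],[0.3,-0.002,0.006,0.095,0],[0.3,-0.002,0.006,0.095,0]]]'; python3 -c "
from h import *
go(.5646,-.3435,.2144)"
```

```text
t: 23.65
position: [0.5653, -0.343, 0.2513]
eef_rot: [1.0, 0.001, 0.0, 0.0]
wrist_force: [0.9, -0.1, -1.9]
finger_gap: 0.458
t 23.65 pos [ 0.5653 -0.343   0.2513] yaw 0.002 gap 0.458 F [ 0.9 -0.1 -1.9] | shift norm [-0.0019  0.0012  0.0923] turn 0.0004
```

```bash
python3 -m handwheel '[[[0.3,-0.001,0.001,0.012,0],[0.3,-0.001,0.001,0.03,0],[0.3,-0.001,0.001,0.05,0],[0.3,-0.001,0.001,0.067,0],[0.3,-0.001,0.001,0.08,0],[0.3,-0.001,0.001,0.088,0],[0.3,-0.001,0.001,0.092,0],[0.3,-0.001,0.001,0.092,0]]]';  python3 -m handwheel '[[[0.3,0,0,0.004,0],[0.3,0,0,0.008,0],[0.3,0,0,0.012,0],[0.3,0,0,0.015,0],[0.3,0,0,0.017,0],[0.3,0,0,0.018,0],[0.3,0,0,0.018,0],[0.3,0,0,0.018,0]]]';  python3 -c "
from h import *
go(.5646,-.3435,.2064)"
```

```text
t: 24.45
position: [0.5648, -0.3433, 0.2141]
eef_rot: [1.0, 0.001, 0.0, 0.0]
wrist_force: [-0.3, -0.4, -0.8]
finger_gap: 0.456
t: 25.25
position: [0.5649, -0.3433, 0.207]
eef_rot: [1.0, 0.001, 0.0, 0.0]
wrist_force: [-1.4, 0.3, -1.9]
finger_gap: 0.452
t 25.25 pos [ 0.5649 -0.3433  0.207 ] yaw 0.002 gap 0.452 F [-1.4  0.3 -1.9] | shift norm [-0.0007  0.0005  0.0014] turn 0.0004
```

```bash
python3 -m handwheel '[[[0.3,0,0,0.002,0],[0.3,0,0,0.003,0],[0.3,0,0,0.004,0],[0.3,0,0,0.005,0],[0.3,0,0,0.005,0],[0.3,0,0,0.005,0],[0.3,0,0,0.005,0],[0.3,0,0,0.005,0]]]'; python3 -c "
from h import *
go(.5646,-.3435,.2064)"
```

```text
t: 26.05
position: [0.565, -0.3435, 0.2063]
eef_rot: [1.0, 0.001, 0.001, 0.001]
wrist_force: [-1.4, 1.0, 7.4]
finger_gap: 0.461
t 26.05 pos [ 0.565  -0.3435  0.2063] yaw 0.002 gap 0.461 F [-1.4  1.   7.4] | shift norm [-0.0011 -0.0001 -0.0001] turn 0.0004
```

```bash
python3 -m handwheel '[[[0.5,0,0,0,0],[0.6,0,0,0,0],[0.75,0,0,0,0],[0.85,0,0,0,0],[0.85,0,0,-0.02,0],[0.85,0,0,-0.06,0],[0.85,0,0,-0.13,0],[0.85,0,0,-0.22,0]]]'; python3 -m handwheel '[[[0.85,0.01,-0.08,-0.01,0],[0.85,0.02,-0.2,-0.02,0],[0.85,0.03,-0.32,-0.02,0],[0.85,0.04,-0.44,-0.02,0],[0.9,0.05,-0.56,-0.02,0],[0.9,0.06,-0.68,-0.02,0],[0.9,0.07,-0.8,-0.02,0],[0.9,0.08,-0.92,-0.02,0]]]';python3 -c "
from h import *
go(.6032,.1825,.18)"
```

```text
t: 26.85
position: [0.5645, -0.343, 0.2934]
eef_rot: [1.0, 0.001, -0.001, -0.001]
wrist_force: [0.0, 0.4, -0.0]
finger_gap: 0.848
t: 27.65
position: [0.5958, 0.0268, 0.3018]
eef_rot: [1.0, 0.001, 0.0, 0.0]
wrist_force: [-0.4, -0.6, -0.5]
finger_gap: 0.901
t 27.65 pos [0.5958 0.0268 0.3018] yaw 0.002 gap 0.901 F [-0.4 -0.6 -0.5] | shift norm [ 0.0191 -0.3894  0.3044] turn 0.0004
```

```bash
python3 -m handwheel '[[[1,0.005,-0.11,0.02,0],[1,0.01,-0.22,0.06,0],[1,0.015,-0.31,0.12,0],[1,0.018,-0.36,0.18,0],[1,0.018,-0.385,0.24,0],[1,0.018,-0.388,0.28,0],[1,0.018,-0.388,0.302,0],[1,0.018,-0.388,0.304,0]]]'; python3 -c "
from h import *
go(.6032,.1825,.0676)"
```

```text
t: 28.45
position: [0.6026, 0.1798, 0.1789]
eef_rot: [1.0, 0.001, -0.001, 0.0]
wrist_force: [0.7, -0.0, -0.0]
finger_gap: 0.998
t 28.45 pos [0.6026 0.1798 0.1789] yaw 0.002 gap 0.998 F [ 0.7 -0.  -0. ] | shift norm [ 0.0017 -0.0068  0.2782] turn 0.0003
```

```bash
python3 -m handwheel '[[[1,0.001,-0.005,0.03,0],[1,0.001,-0.005,0.08,0],[1,0.001,-0.005,0.13,0],[1,0.001,-0.005,0.18,0],[1,0.001,-0.005,0.23,0],[1,0.001,-0.005,0.265,0],[1,0.001,-0.005,0.278,0],[1,0.001,-0.005,0.278,0]]]'; python3 -c "
from h import *
go(.6032,.1825,.0676)
p,d=snapshot('side'); cv2.imwrite('pics/side6.png',p[:,:,::-1])"
```

```text
t: 29.25
position: [0.6032, 0.1819, 0.068]
eef_rot: [1.0, 0.001, -0.0, 0.0]
wrist_force: [0.3, 0.0, 0.3]
finger_gap: 1.0
t 29.25 pos [0.6032 0.1819 0.068 ] yaw 0.002 gap 1.0 F [0.3 0.  0.3] | shift norm [-0.     -0.0014  0.0009] turn 0.0004
```

View pics/side6.png

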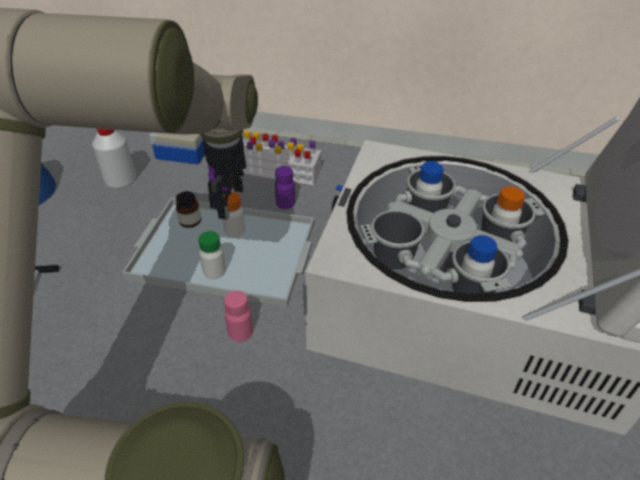

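The orange stands in bucket 2 at (511,198), and the fingers straddle orD at (233,203). I grip and lift.

```bash
python3 -m handwheel '[[[1,0,0,0,0],[0.6,0,0,0,0],[0.3,0,0,0,0],[0.3,0,0,0,0],[0.3,0,0,0,0],[0.3,0,0,0,0],[0.3,0,0,0,0],[0.3,0,0,0,0]]]' 40; python3 -c "
from h import *
go(.4744,-.1651,.30)"; python3 -m handwheel '[[[0.3,0,0,-0.02,0],[0.3,0,0,-0.07,0],[0.3,0,0,-0.15,0],[0.3,0,0,-0.25,0],[0.3,0,0,-0.36,0],[0.3,0,0.01,-0.47,0],[0.3,-0.02,0.05,-0.56,0],[0.3,-0.05,0.13,-0.61,0]]]'; python3 -c "
from h import *
go(.4744,-.1651,.32)"
```

```text
t: 30.1
position: [0.6034, 0.182, 0.0685]
eef_rot: [1.0, 0.001, 0.0, -0.0]
wrist_force: [-0.1, 0.7, 3.7]
finger_gap: 0.456
t 30.1 pos [0.6034 0.182  0.0685] yaw 0.002 gap 0.456 F [-0.1  0.7  3.7] | shift norm [-0.3242  0.867  -0.5791] turn 0.0004
t: 30.9
position: [0.5832, 0.1307, 0.3151]
eef_rot: [1.0, 0.002, 0.002, -0.0]
wrist_force: [0.8, -0.9, -0.4]
finger_gap: 0.459
t 30.9 pos [0.5832 0.1307 0.3151] yaw 0.005 gap 0.459 F [ 0.8 -0.9 -0.4] | shift norm [-0.2756  0.7382 -0.0135] turn 0.0008
```

```bash
python3 -m handwheel '[[[0.3,-0.04,0.1,-0.01,0],[0.3,-0.08,0.21,-0.01,0],[0.3,-0.12,0.32,-0.01,0],[0.3,-0.16,0.43,-0.01,0],[0.3,-0.2,0.53,-0.01,0],[0.3,-0.235,0.62,-0.01,0],[0.3,-0.26,0.69,-0.01,0],[0.3,-0.272,0.73,-0.01,0]]]'; python3 -c "
from h import *
go(.4744,-.1651,.275)"
```

```text
t: 31.7
position: [0.474, -0.1641, 0.3161]
eef_rot: [1.0, 0.0, -0.0, -0.0]
wrist_force: [0.8, 0.4, -1.3]
finger_gap: 0.455
t 31.7 pos [ 0.474  -0.1641  0.3161] yaw 0.0 gap 0.455 F [ 0.8  0.4 -1.3] | shift norm [0.001  0.0025 0.1028] turn 0.0001
```

```bash
python3 -m handwheel '[[[0.3,0.001,0.001,0,0],[0.3,0.001,0.001,0.01,0],[0.3,0.001,0.001,0.03,0],[0.3,0.001,0.001,0.06,0],[0.3,0.001,0.001,0.085,0],[0.3,0.001,0.001,0.098,0],[0.3,0.001,0.001,0.1,0],[0.3,0.001,0.001,0.1,0]]]'; python3 -c "
from h import *
go(.4744,-.1651,.2155)"
```

```text
t: 32.5
position: [0.4757, -0.1626, 0.2762]
eef_rot: [1.0, 0.001, 0.0, 0.0]
wrist_force: [0.8, 0.4, -1.1]
finger_gap: 0.458
t 32.5 pos [ 0.4757 -0.1626  0.2762] yaw 0.002 gap 0.458 F [ 0.8  0.4 -1.1] | shift norm [-0.0032  0.0061  0.1516] turn 0.0004
```

```bash
python3 -m handwheel '[[[0.3,-0.003,0.006,0.015,0],[0.3,-0.003,0.006,0.04,0],[0.3,-0.003,0.006,0.07,0],[0.3,-0.003,0.006,0.1,0],[0.3,-0.003,0.006,0.125,0],[0.3,-0.003,0.006,0.14,0],[0.3,-0.003,0.006,0.149,0],[0.3,-0.003,0.006,0.151,0]]]';  python3 -m handwheel '[[[0.3,0,0,0.004,0],[0.3,0,0,0.008,0],[0.3,0,0,0.012,0],[0.3,0,0,0.015,0],[0.3,0,0,0.017,0],[0.3,0,0,0.019,0],[0.3,0,0,0.019,0],[0.3,0,0,0.019,0]]]';  python3 -c "
from h import *
go(.4744,-.1651,.2075)"
```

```text
t: 33.3
position: [0.4744, -0.1651, 0.2154]
eef_rot: [1.0, 0.001, -0.0, -0.0]
wrist_force: [0.1, 1.0, -0.8]
finger_gap: 0.458
t: 34.1
position: [0.4744, -0.1651, 0.2081]
eef_rot: [1.0, 0.001, 0.0, 0.0]
wrist_force: [-0.6, -0.2, -0.5]
finger_gap: 0.455
t 34.1 pos [ 0.4744 -0.1651  0.2081] yaw 0.002 gap 0.455 F [-0.6 -0.2 -0.5] | shift norm [-0.0001 -0.0001  0.0016] turn 0.0004
```

```bash
python3 -m handwheel '[[[0.3,0,0,0.002,0],[0.3,0,0,0.003,0],[0.3,0,0,0.004,0],[0.3,0,0,0.005,0],[0.3,0,0,0.005,0],[0.3,0,0,0.005,0],[0.3,0,0,0.005,0],[0.3,0,0,0.005,0]]]'; python3 -c "
from h import *
go(.4744,-.1651,.2075)"
```

```text
t: 34.9
position: [0.4747, -0.1653, 0.2074]
eef_rot: [1.0, 0.001, 0.001, 0.001]
wrist_force: [-1.9, 0.3, 9.3]
finger_gap: 0.456
t 34.9 pos [ 0.4747 -0.1653  0.2074] yaw 0.002 gap 0.456 F [-1.9  0.3  9.3] | shift norm [-0.0007 -0.0006 -0.0004] turn 0.0004
```

Seated. I release, rise, and retreat so that both cameras see everything.

```bash
python3 -m handwheel '[[[0.5,0,0,0,0],[0.6,0,0,0,0],[0.75,0,0,0,0],[0.85,0,0,0,0],[0.85,0,0,-0.02,0],[0.85,0,0,-0.06,0],[0.85,0,0,-0.13,0],[0.85,0,0,-0.22,0]]]'; python3 -m handwheel '[[[1,-0.02,-0.1,-0.05,0],[1,-0.05,-0.22,-0.06,0],[1,-0.08,-0.34,-0.06,0],[1,-0.12,-0.46,-0.06,0],[1,-0.16,-0.58,-0.06,0],[1,-0.2,-0.7,-0.06,0],[1,-0.24,-0.82,-0.06,0],[1,-0.28,-0.93,-0.06,0]]]'; python3 -m handwheel '[[[1,-0.05,-0.1,0,0],[1,-0.1,-0.2,0,0],[1,-0.15,-0.3,0,0],[1,-0.17,-0.4,0,0],[1,-0.17,-0.45,0,0],[1,-0.17,-0.45,0,0],[1,-0.17,-0.45,0,0],[1,-0.17,-0.45,0,0]]]'
python3 - <<'E'
from h import *
go(.3,.4,.3)
for n in("side","top"):
    p,d=snapshot(n); cv2.imwrite(f"pics/{n}7.png",p[:,:,::-1]); np.savez(f"/tmp/{n}7.npz",p=p,d=d)
E
```

```text
t: 35.7
position: [0.474, -0.1649, 0.2948]
eef_rot: [1.0, 0.001, -0.001, -0.001]
wrist_force: [0.3, 1.0, 0.4]
finger_gap: 0.852
t: 36.5
position: [0.3605, 0.2084, 0.3189]
eef_rot: [1.0, 0.001, 0.001, -0.0]
wrist_force: [1.5, -0.2, -0.9]
finger_gap: 1.0
t: 37.3
position: [0.2933, 0.3857, 0.3184]
eef_rot: [1.0, 0.001, 0.0, -0.0]
wrist_force: [0.3, 0.2, 0.5]
finger_gap: 0.999
t 37.3 pos [0.2933 0.3857 0.3184] yaw 0.001 gap 0.999 F [0.3 0.2 0.5] | shift norm [ 0.0167 -0.0356  0.0461] turn 0.0002
```

View pics/top7.png

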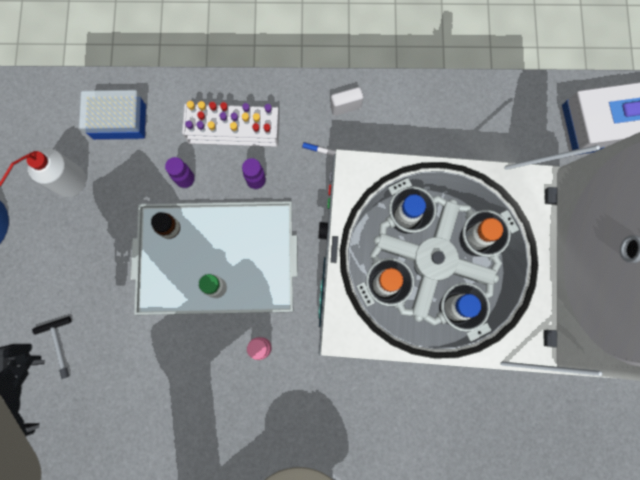

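View pics/side7.png

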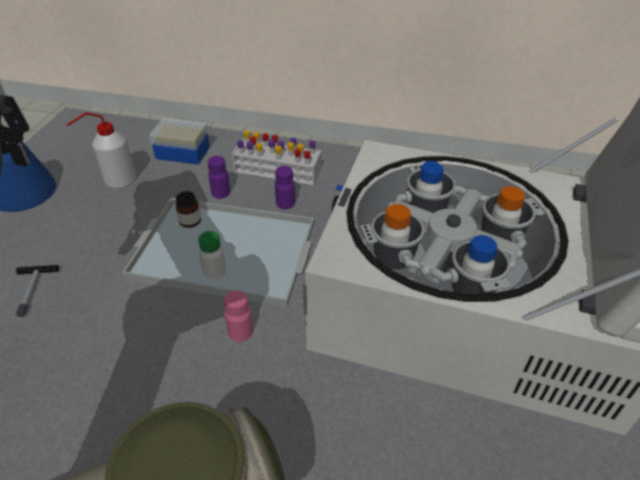

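Both pictures show the blues in opposite buckets (top view (413,206) and (468,306)) and the oranges in the other two ((491,230) and (391,280)). The green cap and the jar are unmoved at (209,284) and (163,224). Next come numbers for cap height, centring, tilt and the green cap.

```bash
sed -i 's/top0.npz/top7.npz/;s/side0.npz/side7.npz/' b.py
cat > f.py <<'E'
from h import *
def fitc(Q):
    A=np.c_[2*Q,np.ones(len(Q))]; s=np.linalg.lstsq(A,(Q**2).sum(1),rcond=None)[0]
    return s[:2]
T0={n:{} for n in("top","side")}
for n,box,bx in(("top",(340,160,540,350),(195,265,230,300)),("side",(340,150,570,310),(190,220,230,290))):
    f=np.load(f"/tmp/{n}7.npz");p,d=f["p"],f["d"];P=cloud(n,d);Q=P[d>0]
    for col in HUE:
        for m in blobs(p,col,bx if col=="green" else box):
            q=P[m&(d>0)]; zt=np.percentile(q[:,2],85); t=q[abs(q[:,2]-zt)<.006]
            mid=((t.max(0)+t.min(0))/2)[:2]
            c=np.c_[t,np.ones(len(t))]; A=np.c_[t[:,:2],np.ones(len(t))]; g=np.linalg.lstsq(A,t[:,2],rcond=None)[0][:2]
            if col=="green": print(n,col,mid.round(4)); continue
            k=min("abcd",key=lambda k:np.hypot(*(np.array(T[k])-mid)))
            c0=np.array(T[k])
            for it in range(3):
                rad=np.hypot(*(Q[:,:2]-c0).T); c0=fitc(Q[(rad>.036)&(rad<.049)&(abs(Q[:,2]-.203)<.006)][:,:2])
            print(n,col,k,"top z",zt.round(4),"cap",mid.round(4),"rim",c0.round(4),"off mm",((mid-c0)*1000).round(1),"top-face slope",g.round(3))
E
python3 f.py
```

```text
top blue a top z 0.2399 cap [ 0.6095 -0.2066] rim [ 0.6117 -0.2085] off mm [-2.2  1.9] top-face slope [-0.011 -0.016]
top blue d top z 0.2397 cap [ 0.432  -0.2968] rim [ 0.4302 -0.3002] off mm [1.8 3.4] top-face slope [-0.004 -0.004]
top orange b top z 0.2396 cap [ 0.5669 -0.3412] rim [ 0.567  -0.3447] off mm [-0.1  3.5] top-face slope [-0.001 -0.018]
top orange c top z 0.2399 cap [ 0.4771 -0.163 ] rim [ 0.4753 -0.1633] off mm [1.8 0.3] top-face slope [-0.009 -0.008]
top green [0.4815 0.1814]
side blue a top z 0.2379 cap [ 0.6065 -0.2072] rim [ 0.6074 -0.2094] off mm [-1.   2.2] top-face slope [ 0.059 -0.009]
side blue d top z 0.2382 cap [ 0.4298 -0.297 ] rim [ 0.4268 -0.3005] off mm [3.  3.5] top-face slope [0.06  0.001]
side orange b top z 0.2381 cap [ 0.5635 -0.3415] rim [ 0.5637 -0.3447] off mm [-0.2  3.2] top-face slope [0.051 0.001]
side orange c top z 0.2379 cap [ 0.4723 -0.1639] rim [ 0.4724 -0.1639] off mm [-0.  0.] top-face slope [0.05 0.01]
side green [0.4773 0.1806]
```

```bash
python3 -c "
from station import r,job
job.close_job(); print(r.observe()['t'])"
```

```text
the job is handed in; nothing more can be done
the job is handed in; nothing more can be done
```

I loaded all four bottles and handed the job in after about 37 s of robot time; no verdict was reported. The blue-capped bottles stand in opposite buckets 3 and 1, and the orange-capped ones in opposite buckets 2 and 4. I lowered each one until the wrist felt 7–9 N of floor contact at the expected height, then released it.

**Last checks, from both cameras:**
- **Centring:** every cap is within about 5 mm of its bucket's centre, against the 12 mm limit.
- **Height:** cap tops measured 0.238–0.240 m, where 0.238 m means right down on the floor.
- **Tilt:** the top camera showed about 0.02 rad or less. The side camera showed 0.05–0.06 rad on all four, probably because cap-side pixels got into the fit. Both are under the 0.12 rad limit.
- **Spacing:** facing bottles are about 200 mm apart, and the rotor did not turn noticeably (under 1 mm at the rims).
- **Bystanders:** the green-capped bottle is within 1 mm of where it started. I only compared the brown jar by eye, and it looked unmoved.

The two cameras disagreed by 2–5 mm in x and about 2 mm in z throughout; I averaged them in x and y.

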